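# Jack up one end of a bench transformer and hold it

### The arm

A 7-joint arm with a two-finger parallel gripper is mounted at the origin on a cart in front of the work surface, level with it; the furniture and walls round the work are solid. World frame = base frame: x ahead of the robot, y to its left, z up, the work surface at z = 0. Lengths are in mm, angles in rad, forces in N, time in s.
With the tool pointing down it reaches from about 400 to 900 mm from the base axis. Payload 5.6 kg.
Tool frame: the origin (TCP) lies midway between the tips of the shut fingers; the grasp point (between the pads) lies 19 mm behind it; z points along the fingers, y is the line along which they close (so a half turn about z gives the same grasp; the last joint's range is limited). The gripper opens to 92 mm and grips with 3 to 60 N. Pads are 20 mm wide; open, the fingers measure 128 mm over their backs; the gripper's body (75 mm by 189 mm) begins 69 mm behind the grasp point.
Start: joints at [-1.258, 0.468, -0.012, 1.603, 0.006, 1.071, -0.056], TCP at [226.462, 609.281, 214.592] pointing down, gripper open.
Joint ranges: [-2.53, 2.53], [-0.31, 2.02], [-1.57, 1.55], [0.28, 2.44], [-1.29, 4.43], [0.15, 1.84], [-2.92, 2.92]. Speed limits (rad/s): [2.57, 2.57, 3.14, 3.14, 3.14, 3.14, 3.14].

### API

Orientations are given as a rotation vector (axis times angle).
In Python, from cell import robot, grip, kin, viewer gives the robot as it stands. Calls block until the motion is done:
- robot.movep(position, orientation): joint-space move of the TCP to a pose.
- robot.servo_line(position, feed=150, rotation=None): straight line of the TCP; rotation=None keeps the orientation; feed is the mean speed in mm/s.
- robot.goto_joints(angles): joint-space move.
- grip(opening, newtons=None): opening from 0.0 (shut) to 1.0 (fully open); newtons is the grip in N (None keeps the last); returns when the fingers have stopped.
- robot.hold(seconds).
- kin.ik(position, orientation): joint angles nearest the present ones, or None.
- robot.observe(): the state.
- viewer.read_camera(name): name is "side" or "top" or "wrist"; returns the picture (480x640x3 uint8, red, green, blue); there is no depth.
- viewer.camera_info(name): a dict with "camera_matrix" (3x3 intrinsics, pixels), "R" (3x3) and "t" (3): a world point X has camera coordinates R X + t. Camera axes: x right, y down, z forward; pixel columns grow to the right and rows downward; lengths in mm; the calibration is good to about 2 mm. A picture is of the moment at which its call begins: read the wrist's pose just before it. camera_info takes no time and is no camera call; for the wrist camera it gives the pose at the moment of the call.
A pose or a line that the arm cannot do raises robot.IKError and nothing moves.
- robot.job_done(): hands the job in; it is judged then, once.
Trained networks look in the newest picture that a camera, given by its name, has taken for a name from the list of things; names that differ only in an ending like _2 or _b are one class to them, and where a whole thing is asked for, a point or a joint stands for the part that bears it (a point fixed in the world has none). Each returns a list of dicts, best first, with "confidence" (0 to 1); they miss things now and then, are a little off and sometimes report something else, mostly with a low value. They report only what shows in the picture. A call takes as long as a camera call.
- viewer.silhouettes(name, camera): "mask" (480x640 bool, what is visible of it).
- viewer.pinpoint(name, camera): "at" ([x, y, z] in mm, in the coordinates of the camera as it stood for that picture, good to about 4 mm: a listed point, or the origin of a listed thing).
The state is a dict: "t": time; "joints": joint angles; "joint_velocities": joint speeds; "joint_torque": joint torques, N m; "tcp_pos": TCP position; "tcp_rot": TCP orientation; "contact_force": force on the tool from outside, world axes, zero at the start; "wrist_torque": the same for the moment, N m; "grip_width": opening from 0.0 (shut) to 1.0 (fully open); "grip_force": force on a finger pad.
Only numpy, scipy, OpenCV 4.12 (cv2) and the standard library are available. Lean on these libraries where they do the work, as an engineer would, in place of code of your own. Each camera call takes 0.05 s, during which the arm holds its last target. There are 200 camera calls.

### The job

Take the small ratchet jack by its upright frame, stand it flat on the bench with its round saddle centred under the ball-shaped lift pad on the end of the heavy bench transformer, and let go of it. Then pump its lever three full strokes, right down and, between strokes, right back up, so that the jack alone lifts that end until its two feet are more than 12 mm clear of the bench for a packer. Do not let the lever up after the third downstroke: finish while still holding it pressed down on its stop, without shoving the transformer about and with the other things on the bench left alone.

Things in the scene. Friction and masses are not known exactly. Their poses are not given: they have to be found in the camera images.
- jack_grip (a point): Where to grasp the jack: centre of its upright grey frame, 70 mm above the bench. The frame is two upright plates, 44 mm over their outer faces along the jack's y (grip across y, from above), from 22 mm behind this point to 34 mm ahead of it along x, top 92 mm above the bench. Axes as the jack's: +x from the lever end to the saddle end, z up.
- jack_saddle (a point): Centre of the floor of the saddle, a shallow round steel cup (36 mm outside, 28 mm inside diameter, rim 2 mm high) on the jack's toe, 58 mm ahead of jack_grip along the jack's +x; 35 mm above the bench with the ram down, rising with the ram. The base plate ends 19 mm beyond it. Axes as the jack's.
- handle_pad (a point): Where to press the lever: middle of the top of the black ribbed pad (46 mm along the lever, 28 mm wide, 12 mm thick) at its free end. The lever turns about a level pin along the jack's y, 7 mm behind jack_grip, 68 mm above the bench, 104 mm from the pad. Pad about 116 mm above the bench with the lever up, 64 mm on the lower stop. Pressing takes 3 to 12 N; a spring raises it.
- jack_handle (a joint): Angle of the jack's lever, rad: 0 = fully up (tilted 0.42 rad above level), 0.52 = down on its stop (0.10 rad below level).
- jack_ram (a joint): Height of the ratchet ram and saddle above their lowest position, m. A full stroke of the lever lifts it 13 mm; as the lever is let up it settles back 1.5 to 2 mm onto a catch, so it gains 11 mm a stroke. The next tooth is caught only if the lever goes fully down and then comes up to within 0.05 rad of the top. Four strokes of rack; it does not come down again.
- lift_pad (a point): Lowest point of the lift pad, an 18 mm steel ball face under a bracket (42x46 mm, hexagon bolt head on top, underside 57 mm up) in the middle of the transformer's -x end, 27 mm out from the end wall. 49 mm above the bench at the start, so 12 mm above the saddle's rim. Axes as the transformer's: +x from the pad into the transformer; the jack comes in from the -x side, its +x along this +x.
- unit: Heavy bench transformer, loose, 2 to 3 kg: grey case 190 (x) by 120 (y) mm, 115 mm high, carrying bow on top to 148 mm, four feet at x = +-80, y = +-45 mm. Origin on the bench under its middle; the lift pad is at x = -122 mm. At the same end two plain flat ears with a screw hole (15 to 18 mm up, y = +-49 mm, 20 mm out) are not lift points.
- near_feet (a point): Point midway between the undersides of the two feet at the lift-pad end of the transformer (80 mm from its middle). On the bench at the start.
- far_feet (a point): Point midway between the undersides of the other two feet; that end stays on the bench.
- jack: The jack: a loose ratchet toe jack, about 1 kg, 200 mm long, on a 6 mm base plate 66 mm wide (44 mm wide at the saddle end). Origin on the bench under jack_grip; +x towards the saddle, z up.
- packer: Bystander: beech packer strip, 30x110x12 mm, flat on the bench; origin under its centre.
- marker: Bystander: dark marker pen lying down, 16x133x16 mm; origin under the centre.
- starter: Bystander: small white-ended round starter can standing on its end, 21x21x37 mm; origin under the centre.
- terminal_strip: Bystander: cream screw terminal strip, 17x67x14 mm; origin under the centre.
- pencil: Bystander: red pencil, 8x168x7 mm; origin under the centre.
- tape_measure: Bystander: pocket tape measure, 65x82x31 mm; origin under the centre.

How it is judged (in metres and radians):
On the way, in this order (a step that is already met when the one before it is completed fails the run):
1. the jack stands flat and released with its saddle under the lift pad, ram still down (horizontal distance between jack_saddle and lift_pad below 0.008 m and angle between jack's own z axis and vertical below 0.04 rad and height (world z) of jack below 0.003 m and value of joint jack_ram below 0.004 m and contact force between the fingers and jack below 0.3 N), for 0.2 s.
2. first stroke done: the ram has caught one tooth up and the lever is back up (horizontal distance between jack_saddle and lift_pad below 0.012 m and value of joint jack_ram above 0.009 m and value of joint jack_handle below 0.06 rad), for 0.1 s.
3. second stroke done: the ram has caught the second tooth and the lever is back up (horizontal distance between jack_saddle and lift_pad below 0.012 m and value of joint jack_ram above 0.02 m and value of joint jack_handle below 0.06 rad), for 0.1 s.
At the end, for the whole second after the job is handed in: Fingers hold the lever down (joint over 0.44 rad, over 1.5 N); near feet over 12 mm up, far feet on the bench; lift pad on the saddle (over 5 N, within 12 mm of centre); jack flat; robot off the transformer, which is still (value of joint jack_handle above 0.44 rad and contact force between the fingers and jack_handle above 1.5 N and height (world z) of near_feet above 0.012 m and height (world z) of far_feet below 0.004 m and horizontal distance between jack_saddle and lift_pad below 0.012 m and angle between jack's own z axis and vertical below 0.04 rad and height (world z) of jack below 0.003 m and contact force between unit and jack_ram above 5 N and contact force between each of the arm, the fingers and unit below 0.3 N and linear speed of unit below 0.02 m/s); the arm keeps its last pose, push and grip.
It fails at once if the transformer was pushed about: its far feet shifted more than 30 mm (distance of far_feet from where it was at the start of the episode above 0.03 m).
It fails at once if the robot pressed on the transformer (contact force between any of the arm, the fingers and unit above 8 N).
It fails at once if the jack or the transformer tipped over (angle between jack's own z axis and vertical above 0.5 rad or angle between unit's own z axis and vertical above 0.3 rad).
It fails at once if a bystander was moved more than 30 mm (distance of any of packer, marker, starter, terminal_strip, pencil, tape_measure from where it was at the start of the episode above 0.03 m).
It also fails if it takes over 61 s, if anything falls off the work surface, if the arm or the gripper's body presses on something with over 40 N, if the wrist force passes 120 N, or if a joint passes its speed limit or range.

## Working session

There is one attempt and no reset: what is moved stays moved. The work goes in short steps, each a Python script; the robot and the scene stay as the last script left them, time stands still between calls to the robot, and variables do not carry over. Pictures are saved under pics/ and viewed, at most 10 in all, crops included, and the job is handed in when it is done.

```bash
mkdir -p pics; cat > h.py <<'E'
from cell import robot, grip, kin, viewer
import numpy as np, cv2
from scipy.spatial.transform import Rotation as Rn
def snap(c,fn=None):
    info=viewer.camera_info(c); im=viewer.read_camera(c)
    if fn: cv2.imwrite('pics/'+fn,im[:,:,::-1])
    return info,im
def toworld(info,p): return np.array(info['R']).T@(np.array(p)-np.array(info['t']))
def pix(info,X):
    p=np.array(info['camera_matrix'])@(np.array(info['R'])@np.array(X,float)+np.array(info['t'])); return p[:2]/p[2]
def atz(info,uv,z):
    R=np.array(info['R']);t=np.array(info['t']);d=R.T@np.linalg.inv(info['camera_matrix'])@np.array([*uv,1.]);c=-R.T@t
    return c+d*(z-c[2])/d[2]
def find(n,c,info): return [(round(d['confidence'],2),toworld(info,d['at']).round(1).tolist()) for d in viewer.pinpoint(n,c)[:2]]
def down(yaw): # tool z down, tool y at (yaw) from world: closing line direction
    y=np.array([np.cos(yaw),np.sin(yaw),0]);z=np.array([0,0,-1.]);x=np.cross(y,z)
    return Rn.from_matrix(np.c_[x,y,z]).as_rotvec()
E
python3 - <<'E'
from h import *
ims=[]
for c in('top','side'):
    info,im=snap(c,c+'0.png'); print(c,(-np.array(info['R']).T@info['t']).round())
    for n in 'jack_grip jack_saddle handle_pad jack lift_pad unit near_feet far_feet packer marker starter terminal_strip pencil tape_measure'.split(): print(n,find(n,c,info))
print(robot.observe())
E
```

```text
top [ 289.  263. 1386.]
jack_grip [(0.6, [508.8, -15.3, 67.6])]
jack_saddle [(0.71, [532.9, 32.2, 30.5]), (0.22, [591.0, 283.7, 45.9])]
handle_pad [(0.65, [470.4, -115.7, 115.7]), (0.38, [397.5, 61.1, -2.7])]
jack [(0.55, [507.9, -16.3, -5.1]), (0.28, [402.3, 300.2, -3.8])]
lift_pad [(0.84, [589.7, 283.9, 45.6])]
unit [(0.95, [571.1, 409.3, -1.9])]
near_feet [(0.79, [582.4, 328.5, -1.5])]
far_feet []
packer [(0.8, [696.0, 172.2, -0.0])]
marker [(0.77, [693.2, 7.6, 3.2])]
starter [(0.39, [694.3, 281.2, -1.5])]
terminal_strip [(0.47, [401.6, 301.8, -2.5])]
pencil [(0.72, [508.5, -15.5, -1.8]), (0.65, [396.5, 59.0, -2.5])]
tape_measure [(0.65, [438.9, 620.6, -1.2]), (0.17, [508.0, -17.2, -2.3])]
side [ 211. -708.  691.]
jack_grip [(0.64, [510.7, -20.9, 69.8])]
jack_saddle [(0.67, [530.7, 30.6, 38.2])]
handle_pad [(0.7, [471.1, -113.1, 121.2])]
jack [(0.97, [508.8, -19.2, -2.9]), (0.41, [512.8, -18.0, 73.0])]
lift_pad [(0.73, [589.3, 289.6, 52.0])]
unit [(0.88, [568.1, 414.0, 3.5]), (0.31, [559.5, 486.9, -1.2])]
near_feet [(0.94, [583.3, 331.0, 1.5])]
far_feet [(0.9, [553.5, 486.8, -1.3]
[... 258 characters left out ...]
s': array([-1.25801356,  0.46748304, -0.01163993,  1.60270667,  0.00601013,
        1.07136586, -0.05629465]), 'joint_velocities': array([-0.00055984,  0.00181467,  0.00126624,  0.0004136 , -0.00021025,
       -0.00155315, -0.0003251 ]), 'joint_torque': array([-2.63201337e-04, -5.20414925e+01, -1.25644109e-02, -2.44052213e+01,
       -5.66605967e-02,  1.13604649e-02,  2.26905735e-05]), 'tcp_pos': array([226.43583223, 609.29993991, 214.60063187]), 'tcp_rot': array([5.55951765e-01, 3.09196937e+00, 1.06134621e-04]), 'contact_force': array([-0.51587083,  0.1028895 ,  0.25780482]), 'wrist_torque': array([ 0.04472663, -0.01945266,  0.02121783]), 'grip_force': 0.0, 'grip_width': 1.0020424132879018}
```

View pics/top0.png

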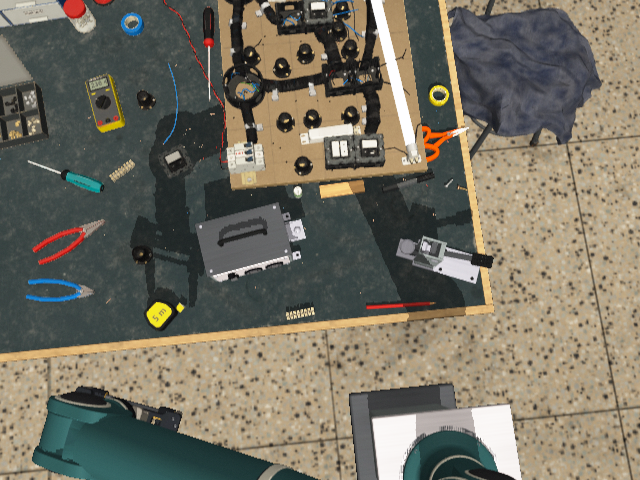

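View pics/side0.png

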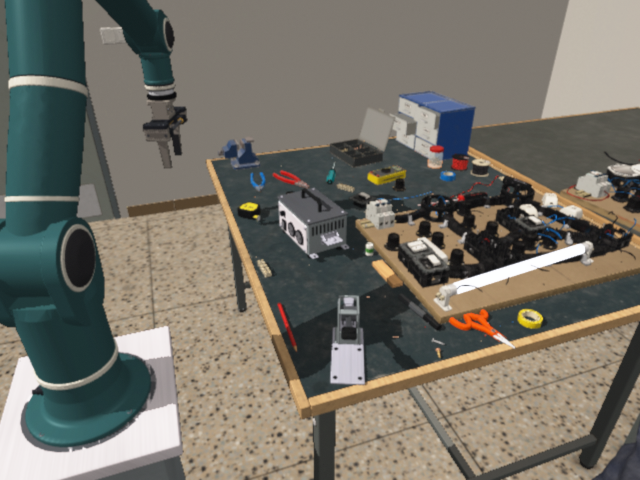

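The top view shows the transformer near (245,240) with its bracket at (298,230), and the jack near (432,250) with its saddle to the left and lever to the right. The side view agrees with that. Next I'll look from near with the wrist camera, first over the bracket and then over the jack.

```bash
python3 - <<'E'
from h import *
r=np.deg2rad
robot.movep([600,225,330],down(r(10)))
info,im=snap('wrist','w_unit.png'); print((-np.array(info['R']).T@info['t']).round())
for n in 'lift_pad unit near_feet far_feet packer'.split(): print(n,find(n,'wrist',info))
robot.movep([509,-18,280],down(r(-23)))
info,im=snap('wrist','w_jack.png'); print((-np.array(info['R']).T@info['t']).round())
for n in 'jack_grip jack_saddle handle_pad jack'.split(): print(n,find(n,'wrist',info), pix(info,find(n,'wrist',info)[0][1]))
o=robot.observe();print(o['t'],o['joints'].round(2),o['contact_force'])
a=cv2.imread('pics/w_unit.png');b=cv2.imread('pics/w_jack.png')
cv2.imwrite('pics/w2.png',cv2.resize(np.vstack([a,b]),(450,600)) if 0 else cv2.resize(np.hstack([a,b]),(800,300)))
E
```

```text
[588. 294. 499.]
lift_pad [(0.83, [592.9, 291.9, 48.2])]
unit [(0.79, [570.4, 411.1, -1.1]), (0.62, [694.6, 284.0, 0.0])]
near_feet [(0.16, [507.2, -21.3, -3.3])]
far_feet []
packer [(0.67, [696.6, 172.9, -4.4])]
[537.  46. 450.]
jack_grip [(0.63, [510.9, -16.7, 74.3])] [328.02969431 221.48682375]
jack_saddle [(0.91, [529.0, 34.3, 35.6])] [325.16582103 167.10984754]
handle_pad [(0.62, [471.6, -113.0, 113.4])] [329.23039319 330.60137055]
jack [(0.68, [506.1, -21.0, -4.3])] [325.72072501 214.84921421]
5.2583 [-0.57  0.17  0.61  1.9  -0.11  1.11 -0.32] [0.22850806 0.89756663 0.56239597]
```

View pics/w_unit.png

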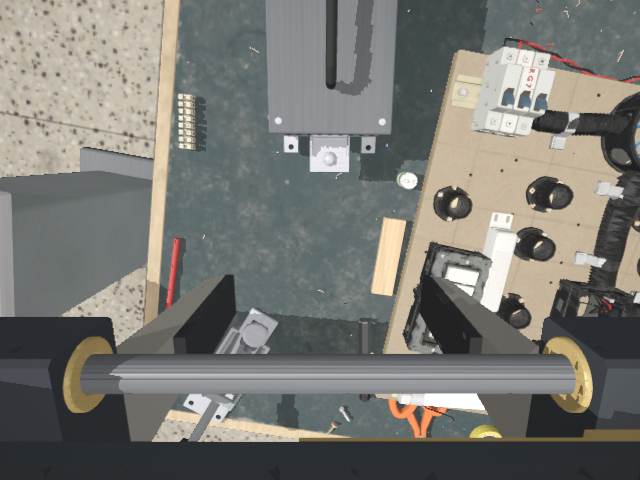

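View pics/w_jack.png

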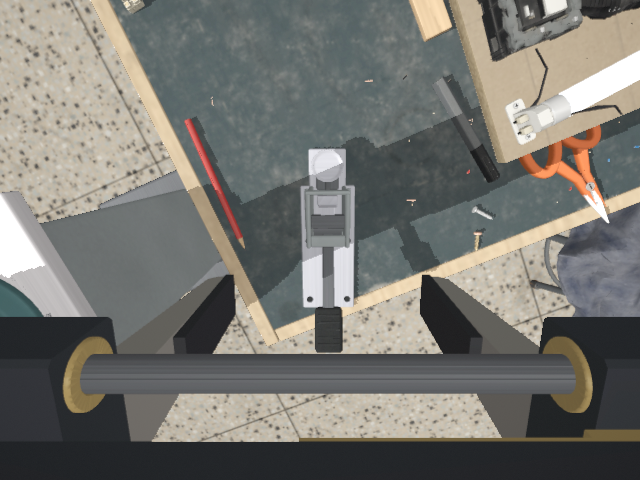

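Wrist view 1 shows the bracket bolt at (330,158) and the case front edge running along row 133. Wrist view 2 shows the jack upright in the image, with the saddle at (327,165), the frame spanning columns 302–354, and the lever pad at (329,330). I'll turn those pixels into positions.

```bash
python3 - <<'E'
from h import *
# wrist calibration relative to the tool is fixed: recompute both camera poses from the current one
i=viewer.camera_info('wrist'); o=robot.observe()
R=np.array(i['R']);t=np.array(i['t']);c=-R.T@t
T=Rn.from_rotvec(o['tcp_rot']).as_matrix()
Rct=R@T; ct=T.T@(c-o['tcp_pos'])
T1=Rn.from_rotvec(down(np.deg2rad(10))).as_matrix();p1=np.array([600,225,330.])
R1=Rct@T1.T; c1=p1+T1@ct
u=dict(camera_matrix=i['camera_matrix'],R=R1,t=-R1@c1)
print('bolt',atz(u,(330,158),68),'tip mid',atz(u,(329.5,171),63))
a,b=atz(u,(268,133),115),atz(u,(391,134),115);d=b-a;print('case',a,b,np.linalg.norm(d),'yaw',np.rad2deg(np.arctan2(d[1],d[0]))+90,(a+b)/2)
sv=atz(i,(327.5,165),37);print('saddle',sv)
f=[atz(i,(x,y),92) for x,y in((304,186),(351,186),(352,246),(304,246))];print('frame',np.round(f,1),'mid',np.mean(f,0))
h=atz(i,(329,331),116);print('pad',h)
for q,w in((sv,h),(sv,np.mean(f,0))): e=q-w;print(np.rad2deg(np.arctan2(e[1],e[0])),np.hypot(*e[:2]))
b1=atz(i,(328.5,307),6);print('baserear',b1)
E
```

```text
bolt [591.9601142  288.12795439  68.        ] tip mid [594.01326921 273.41504637  63.        ]
case [525.9375321  301.86641268 115.        ] [647.88011356 322.34641837 115.        ] 123.65040964956897 yaw 99.53373494824513 [586.90882283 312.10641552 115.        ]
saddle [531.25366401  33.95185327  37.        ]
frame [[503.3  26.   92. ]
 [545.1   8.3  92. ]
 [523.5 -47.5  92. ]
 [479.1 -28.7  92. ]] mid [512.72778389 -10.46243811  92.        ]
pad [ 470.51465667 -113.22045975  116.        ]
67.57372979209838 159.21343138627032
67.35823662214149 48.12314945340505
baserear [ 461.52554084 -133.73998753    6.        ]
```

```bash
python3 - <<'E'
from h import *
r=np.deg2rad
y=67.5; q=down(r(y-90))
robot.movep([509.3,-18.8,150],q)
robot.servo_line([509.3,-18.8,51],120)
grip(0.0,45); o=robot.observe(); print(o['t'],o['grip_width'],o['grip_force'],o['tcp_pos'],o['contact_force'])
robot.servo_line([509.3,-18.8,91],80)
o=robot.observe(); print(o['t'],o['contact_force'],o['wrist_torque'],o['grip_width'])
yu=99.7; d=np.array([np.cos(r(yu)),np.sin(r(yu)),0]); pad=np.array([591.5,287.8,0])
pre=pad-(58+75)*d; pre[2]=91
robot.movep(pre,down(r(yu-90)))
i,im=snap('wrist','w_pre.png')
for n in('jack_saddle','lift_pad','unit','jack_grip'):
    f=find(n,'wrist',i);print(n,f,f and pix(i,f[0][1]))
o=robot.observe();print(o['t'],o['tcp_pos'],o['contact_force'])
i,im=snap('side','s_pre.png')
cv2.imwrite('pics/pre2.png',np.hstack([cv2.imread('pics/w_pre.png')[:,150:500],cv2.imread('pics/s_pre.png')[120:420,200:460].repeat(1,0) if 0 else cv2.resize(cv2.imread('pics/s_pre.png')[150:400,220:450],(442,480))]))
E
```

```text
7.6 0.48128856792845637 44.9968421459198 [509.2351534  -18.7590662   50.99303213] [-1.28488177 -0.41737519  0.25420056]
8.25 [ -0.60667392   0.37005795 -10.65201201] [ 0.06789747  0.0631755  -0.01323927] 0.4740149509965831
jack_saddle [(0.9, [602.1, 215.3, 75.1])] [323.89046952 171.16233018]
lift_pad [(0.82, [588.8, 288.2, 49.7]), (0.71, [615.4, 159.0, 110.0])] [322.64385388  21.03395349]
unit [] []
jack_grip [(0.63, [615.6, 158.9, 111.5]), (0.39, [397.7, 59.4, -3.4])] [331.85994234 311.04273571]
9.3333 [613.81440114 155.5614338   90.9273563 ] [  0.43809776  -0.5043204  -10.25830825]
```

View pics/pre2.png

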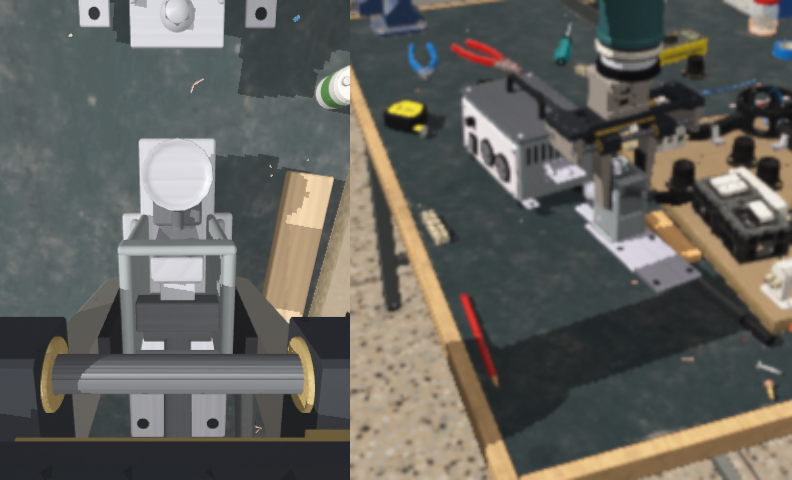

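The crop shows the saddle at full-image (328,174), the bolt at (327,12) and the bracket tip edge at columns 281–374, row 47. The jack is held straight. Next I'll compute the saddle-to-pad offset.

```bash
python3 - <<'E'
from h import *
i=viewer.camera_info('wrist'); d=np.array([np.cos(np.deg2rad(99.7)),np.sin(np.deg2rad(99.7)),0]);l=np.array([-d[1],d[0],0])
o=robot.observe()['tcp_pos']
for n,uv,z in(('saddleL',(292,174),77),('saddleR',(364,174),77),('saddle',(328,174.5),77),('bolt',(327,12),69),('tipL',(281,47),63),('tipR',(374,47),63),('earhL',(244,13),18),('earhR',(411,13),18),('baseL',(295,423),46),('baseR',(362,423),46)):
    p=atz(i,uv,z); print(n,p.round(1),'along',((p-o)@d).round(1),'lat',((p-o)@l).round(1))
E
```

```text
saddleL [587.8 210.6  77. ] along 58.3 lat 16.5
saddleR [622.7 216.5  77. ] along 58.3 lat -19.0
saddle [605.3 213.3  77. ] along 58.1 lat -1.2
bolt [592.5 286.   69. ] along 131.9 lat -0.9
tipL [572.5 269.2  63. ] along 118.7 lat 21.7
tipR [617.3 276.8  63. ] along 118.7 lat -23.9
earhL [541.4 294.2  18. ] along 148.6 lat 48.1
earhR [638.4 310.6  18. ] along 148.4 lat -50.3
baseL [611.3  42.8  46. ] along -111.0 lat 21.5
baseR [656.6  50.4  46. ] along -111.1 lat -24.4
```

```bash
python3 - <<'E'
from h import *
d=np.array([np.cos(np.deg2rad(99.7)),np.sin(np.deg2rad(99.7)),0])
p=robot.observe()['tcp_pos'].copy()
p[2]=55.5; robot.servo_line(p,70)
p=p+74.8*d; robot.servo_line(p,70)
i,im=snap('wrist','w_in.png')
for n in('jack_saddle','lift_pad'): print(n,find(n,'wrist',i))
o=robot.observe();print(o['t'],o['tcp_pos'],o['contact_force'])
for z in (52.5,51.5,50.9):
    p[2]=z; robot.servo_line(p,20); o=robot.observe(); print(z,o['contact_force'].round(2))
    if o['contact_force'][2]>0: break
i,im=snap('side','s_in.png')
for n in('jack_saddle','lift_pad','near_feet','far_feet','jack'): print(n,find(n,'side',i))
print(robot.observe()['t'])
cv2.imwrite('pics/in2.png',np.hstack([cv2.imread('pics/w_in.png')[:,150:500],cv2.resize(cv2.imread('pics/s_in.png')[150:350,230:415],(444,480))]))
E
```

```text
jack_saddle []
lift_pad [(0.82, [591.5, 289.8, 50.2])]
11.4083 [601.43766881 228.75708929  55.51571684] [  0.42347234  -0.34119229 -11.24220217]
52.5 [  0.44   0.07 -10.71]
51.5 [-0.49 -0.   -9.74]
50.9 [-0.06  0.74 -8.82]
jack_saddle [(0.38, [591.0, 283.1, 37.9])]
lift_pad [(0.89, [592.9, 288.2, 53.1]), (0.46, [588.4, 281.6, 38.0])]
near_feet [(0.63, [583.2, 332.1, 3.5])]
far_feet [(0.68, [555.5, 487.7, 0.3])]
jack [(0.56, [603.0, 228.1, -5.7])]
12.5083
```

View pics/in2.png

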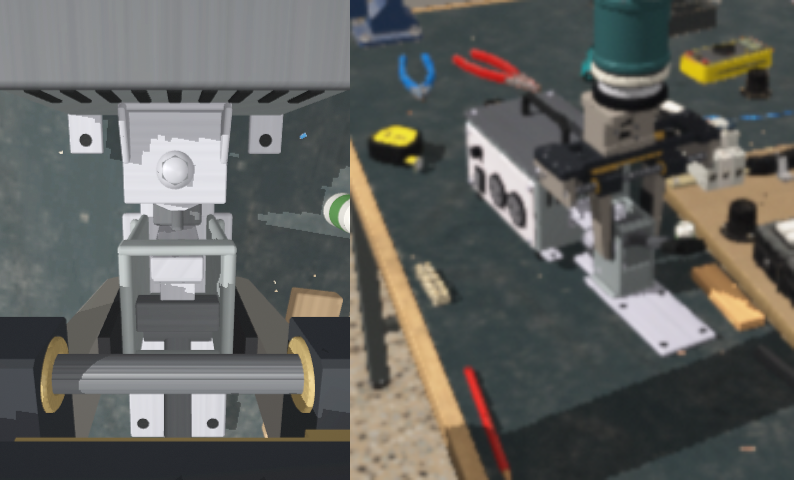

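The bolt is now at (325,169) in the full image and the bracket tip edge is at row 204, columns 272–376. I'll check the residual, set the jack down and release it.

```bash
python3 - <<'E'
from h import *
i=viewer.camera_info('wrist'); d=np.array([np.cos(np.deg2rad(99.7)),np.sin(np.deg2rad(99.7)),0]);l=np.array([-d[1],d[0],0])
o=robot.observe(); z0=55.516-o['tcp_pos'][2]
for n,uv,z in(('bolt',(325,169),69),('tipL',(272,204),63),('tipR',(376,204),63),('holeL',(235,141),18),('holeR',(415,141),18)):
    p=atz(i,uv,z-z0)-o['tcp_pos']; print(n,'along',(p@d).round(1),'lat',(p@l).round(1))
print(o['tcp_pos'],o['contact_force'])
E
```

```text
bolt along 61.8 lat 0.2
tipL along 46.4 lat 23.7
tipR along 46.4 lat -22.3
holeL along 74.7 lat 49.4
holeR along 74.7 lat -48.4
[601.36389653 229.69914987  51.09357258] [ 0.19900836  0.0954511  -7.14143457]
```

```bash
python3 - <<'E'
from h import *
d=np.array([np.cos(np.deg2rad(99.7)),np.sin(np.deg2rad(99.7)),0]);l=np.array([-d[1],d[0],0])
p=np.array([601.44,228.75,54.]); p2=robot.observe()['tcp_pos'].copy()
p2[2]=54; robot.servo_line(p2,30)
p=p+3.0*d+1.4*l; robot.servo_line(p,30)
print(robot.observe()['tcp_pos'].round(2))
for z in np.arange(51.5,48,-.5):
    p[2]=z; robot.servo_line(p,10); o=robot.observe(); print(z,o['tcp_pos'][2].round(2),o['contact_force'].round(2),o['wrist_torque'].round(2))
    if o['contact_force'][2]>-2: break
grip(1.0)
robot.hold(.3)
o=robot.observe();print(o['t'],o['contact_force'],o['grip_width'])
i,im=snap('wrist')
p=o['tcp_pos'].copy();p[2]=165; robot.servo_line(p,200)
i,im=snap('wrist','w_rel.png')
for n in('jack_saddle','lift_pad','jack_grip','handle_pad','jack'):
    f=find(n,'wrist',i);print(n,f,f and pix(i,f[0][1]))
i,im=snap('top')
print('top',find('handle_pad','top',i))
print(robot.observe()['t'],robot.observe()['tcp_pos'])
E
```

```text
[599.1  231.82  53.77]
51.5 51.4 [ -0.73   0.03 -10.65] [0.18 0.11 0.03]
51.0 51.14 [-0.31  0.02 -8.62] [0.02 0.14 0.01]
50.5 51.09 [-1.18 -0.7  -2.82] [-0.24  0.6  -0.07]
50.0 51.08 [-4.75 -1.71  4.6 ] [-0.47  1.19 -0.03]
15.2917 [-1.75757194 -0.41542813 -0.63665193] 0.9996288959398973
jack_saddle [] []
lift_pad [(0.71, [591.1, 289.1, 48.6])] [329.45854768 167.03032269]
jack_grip [(0.74, [599.4, 233.8, 71.1])] [327.93713598 245.52481157]
handle_pad [(0.7, [589.5, 292.0, 51.0]), (0.59, [619.0, 131.7, 115.3])] [328.02840123 162.89438601]
jack [(0.97, [597.3, 229.7, -1.7])] [325.00182085 230.386227  ]
top []
16.4667 [599.35077873 231.29267451 164.3164015 ]
```

View pics/w_rel.png

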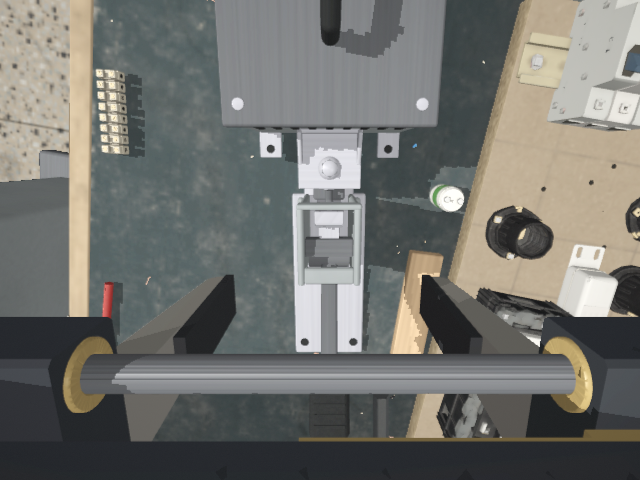

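The jack stands square under the bracket (bolt at (330,168), frame at columns 293–365), and it is released. Next I'll shut the fingers and pump the first stroke.

```bash
cat > pump.py <<'E'
from h import *
d=np.array([np.cos(np.deg2rad(99.7)),np.sin(np.deg2rad(99.7)),0])
G=np.array([599.3,231.6,0]); pin=G-7*d+np.array([0,0,68])
def tip(h): # pad middle for lever angle h, plus contact allowance
    a=.42-h; return pin-(104*np.cos(a)-6*np.sin(a))*d+np.array([0,0,104*np.sin(a)+6*np.cos(a)+9.5*abs(np.sin(a))])
def F(): o=robot.observe(); return o['contact_force'][2],o
def top(feed=120): robot.servo_line(tip(0)+[0,0,8],feed)
def stroke(fmax=22):
    for h in (.13,.26,.39,.50): robot.servo_line(tip(h),45)
    p=tip(.50); print('at .50 F',F()[0].round(1),F()[1]['tcp_pos'][2].round(1))
    for k in range(16):
        p=p+[0,0,-.5]; robot.servo_line(p,15); f,o=F()
        if f>fmax: break
    print('bottom cmd',p.round(1),'z',o['tcp_pos'].round(1),'F',o['contact_force'].round(1),'t',o['t'])
    return p
def look(c,names,fn=None):
    i,im=snap(c,fn)
    for n in names: print(c,n,find(n,c,i))
E
python3 - <<'E'
from pump import *
grip(0.0,20)
robot.movep(tip(0)+[0,0,25],down(np.deg2rad(9.7)))
f0=F()[0]; top(); print('F top',f0,F()[0],tip(0))
stroke(); look('side',['handle_pad','jack_saddle','lift_pad','jack'],'s_d1.png')
top(); robot.hold(.4)
look('side',['handle_pad','jack_saddle','lift_pad','near_feet','far_feet'],'s_u1.png'); print(F()[0],F()[1]['t'])
cv2.imwrite('pics/st1.png',np.hstack([cv2.resize(cv2.imread('pics/%s.png'%n)[150:350,240:400],(400,500)) for n in('s_d1','s_u1')]))
E
```

```text
F top -0.5194297824536241 0.3234623843112375 [616.06716788 133.50802773 119.75934506]
at .50 F 4.0 66.4
bottom cmd [618.  122.   60.9] z [618.1 122.1  63.8] F [-7.4 -3.1 24.2] t 23.3333
side handle_pad [(0.6, [618.0, 122.2, 67.1])]
side jack_saddle [(0.45, [587.4, 286.8, 50.5])]
side lift_pad [(0.82, [591.3, 287.8, 57.2])]
side jack [(0.83, [599.7, 228.1, -4.5])]
side handle_pad [(0.66, [615.0, 133.3, 120.2]), (0.28, [586.2, 331.8, 2.5])]
side jack_saddle [(0.53, [585.5, 332.3, 0.8]), (0.4, [589.2, 288.5, 50.2])]
side lift_pad [(0.79, [590.2, 288.7, 55.0])]
side near_feet [(0.8, [581.4, 332.6, -0.8]), (0.56, [405.4, 296.7, 3.2])]
side far_feet [(0.85, [556.5, 484.6, -1.6])]
0.40562765716225097 25.0
```

View pics/st1.png

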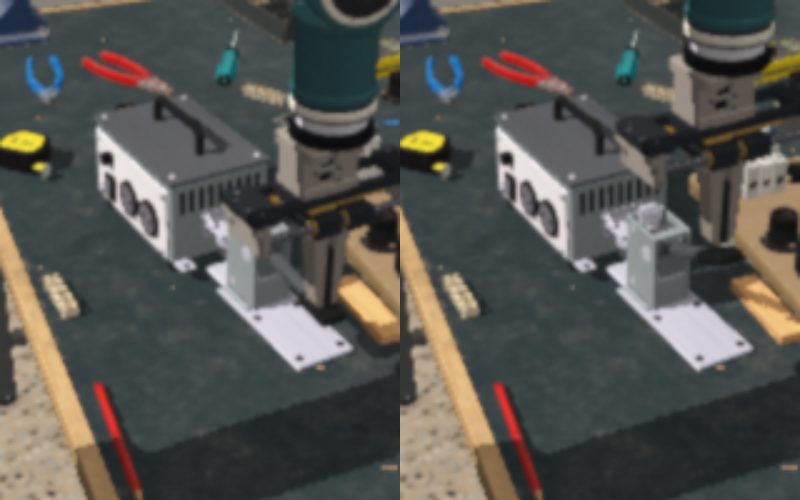

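The left panel shows the lever down on its stop; the right shows it back up, with the jack unmoved. Stroke two is next.

```bash
python3 - <<'E'
from pump import *
stroke(24); look('side',['lift_pad','jack','near_feet'])
top(); robot.hold(.4)
look('side',['handle_pad','lift_pad','near_feet','far_feet','jack_saddle'],'s_u2.png'); print(F()[0],F()[1]['t'])
i,im=snap('wrist','w_u2.png')
cv2.imwrite('pics/st2.png',np.hstack([cv2.resize(cv2.imread('pics/s_u2.png')[150:350,240:400],(384,480)),cv2.imread('pics/w_u2.png')[:,120:520]]))
E
```

```text
at .50 F 8.4 67.0
bottom cmd [618.  122.   60.4] z [618.5 121.9  63.8] F [-6.5 -2.5 24.2] t 29.9833
side lift_pad [(0.81, [593.4, 286.7, 63.5])]
side jack [(0.79, [601.7, 226.2, -3.5]), (0.55, [602.0, 232.3, 70.5])]
side near_feet [(0.81, [581.7, 329.8, 10.0]), (0.29, [600.3, 228.3, -1.5])]
side handle_pad [(0.74, [615.3, 131.6, 119.8])]
side lift_pad [(0.85, [593.4, 287.4, 60.3])]
side near_feet [(0.91, [583.3, 329.5, 9.3])]
side far_feet [(0.98, [558.2, 482.9, 1.1])]
side jack_saddle [(0.59, [697.3, 169.8, -0.1]), (0.42, [587.6, 284.4, 61.4])]
0.3661416169525275 31.6
```

View pics/st2.png

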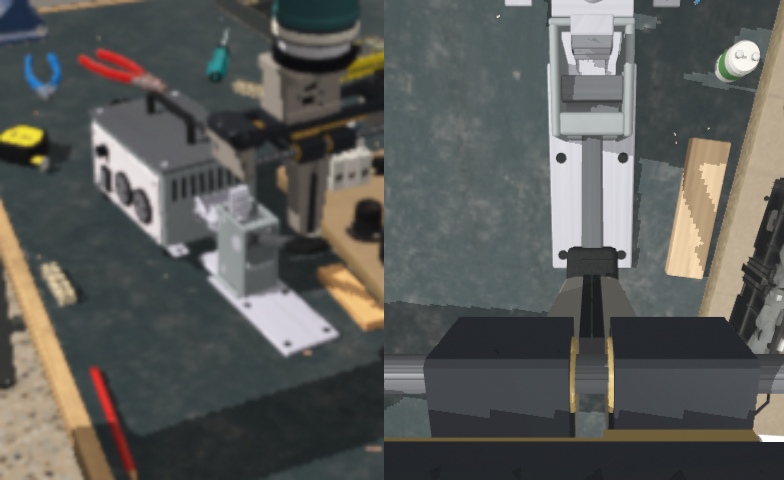

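Near feet are about 9 mm up, and the tip is centred on the lever pad (wrist crop at about (590,255)). Third stroke now, and I'll hold it down.

```bash
python3 - <<'E'
from pump import *
stroke(26); robot.hold(.6)
print(F()[1]['contact_force'].round(1),F()[1]['tcp_pos'].round(1))
look('side',['handle_pad','lift_pad','near_feet','far_feet','jack'])
look('side',['near_feet','lift_pad'])
print(F()[1]['t'])
E
```

```text
at .50 F 7.0 66.8
bottom cmd [618.  122.   59.4] z [619.2 120.4  63.3] F [-8.6 -4.1 29.7] t 37.1333
[-8.2 -3.9 29.6] [619.2 120.4  63.3]
side handle_pad [(0.63, [616.7, 122.3, 64.4])]
side lift_pad [(0.68, [592.0, 287.3, 71.0])]
side near_feet [(0.55, [584.6, 325.9, 18.0])]
side far_feet [(0.62, [557.4, 483.0, -0.0]), (0.62, [568.6, 403.5, 9.2])]
side jack [(0.72, [598.9, 228.1, -3.2])]
side near_feet [(0.88, [585.0, 328.3, 18.9])]
side lift_pad [(0.79, [594.1, 288.8, 73.2])]
38.1833
```

Near feet are about 17 mm up, far feet are on the bench and the lever is steady on its stop at about 30 N, so I'm handing in.

```bash
python3 -c "
from h import *
print(robot.job_done())"
```

```text
the job is handed in; nothing more can be done
None
```

I placed the jack under the lift pad, pumped it three full strokes and handed the job in with the lever held on its stop at about 30 N; by the last camera estimate the near feet are about 18 mm up and the far feet on the bench, but no verdict was returned.

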